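# Feel for the socket of a clay spool and load the drying tray

### The arm

A 7-joint arm with a two-finger parallel gripper is mounted at the origin on the work surface. World frame = base frame: x ahead of the robot, y to its left, z up, the work surface at z = 0. Lengths are in m, angles in degrees, forces in N, time in s.
With the tool pointing down it reaches from about 0.425 to 0.875 m from the base axis. Payload 4.7 kg.
Tool frame: the origin (TCP) lies at the very end of the fingers, on their centre line; the grasp point (between the pads) lies 19 mm behind it; z points along the fingers, y is the direction in which the jaws open and shut (so a half turn about z gives the same grasp; the last joint's range is limited). The gripper opens to 87 mm and grips with 3 to 60 N. Pads are 19 mm wide; open, the fingers measure 117 mm over their backs; the gripper's body (75 mm by 190 mm) begins 51 mm behind the grasp point.
Start: joints at [74.146, 18.392, -4.016, 83.108, 1.295, 78.541, -3.26], TCP at [0.186, -0.623, 0.223] pointing down, gripper open.
Joint ranges: [-163.93, 163.93], [-17.29, 119.83], [-79.2, 71.16], [3.27, 140.29], [-89.18, 269.18], [5.43, 117.66], [-154.24, 154.24]. Speed limits (degrees/s): [147.25, 147.25, 180, 180, 180, 180, 180].

### API

Orientations are given as [roll, pitch, yaw] about the fixed x, y, z axes, in that order (R = Rz(yaw) Ry(pitch) Rx(roll)).
In Python, from cell import * gives the robot as it stands.
- The arm moves only by the tool drive_tool, never from a script. Its argument "moves" is text: rows parted by semicolons, each of 5 numbers parted by spaces: the shift along the tool's x, y, z in m, then the turn about the tool's z in degrees, then the gripper's target within -1 to 1 (fully open at 1, half-way at 0, shut at -1). In form: x y z yaw fingers; .... A call has exactly 8 rows; each row is the pose to reach, as a shift and turn from the pose commanded when the call began, along the tool's axes at that moment; what a row does not reach only later rows make up. A row lasts 1/10 s, in which the tool goes at most 50 mm and 8.59 degrees, less where a joint would pass 70% of its speed; a pose out of reach is approached as far as the arm can. A call with a gripper value outside its range is refused whole. The fingers move at their own pace and stop on an object; "grip_force" is the grip in N (left out, the last holds). Time passes only in rows, so rows that repeat a pose let the fingers close, or fill a call up. It gives the time, the measured TCP pose, the force and the opening at its end, in the units of the state.
- get_obs(): the state, without advancing time (a new reading comes with each control period).
- read_camera(name): name is "scene" or "top" or "wrist"; returns (picture, depth): 400x640x3 uint8, red, green, blue; 400x640 float32, m along the optical axis (not along the pixel's ray), 0 where there is no reading.
- calibration(name): a dict with "intrinsics" (3x3 intrinsics, pixels), "cam_to_world" (4x4, takes a point from camera to world coordinates); the wrist camera has in their place "T_tool_cam" (4x4, takes a point from camera to tool coordinates, whose origin is the TCP and whose axes are the flange's). Camera axes: x right, y up, looking along -z (the intrinsics and any distortion apply to the point x, -y, -z); pixel columns grow to the right and rows downward; lengths in m; the calibration is good to about 2 mm. A picture is of the moment at which its call begins: read the wrist's pose just before it. calibration takes no time and is no camera call.
- sign_off(): hands the job in, once; it reports no verdict.
Trained networks look in the newest picture that a camera, given by its name, has taken for a name from the list of things; names that differ only in an ending like _2 or _b are one class to them, and where a whole thing is asked for, a point or a joint stands for the part that bears it (a point fixed in the world has none). Each returns a list of dicts, best first, with "conf" (0 to 1); they miss things now and then, are a little off and sometimes report something else, mostly with a low value. They report only what shows in the picture. A call takes as long as a camera call. They do not tell look-alikes from the thing itself.
- search_frame(camera, name): "uv" ([column, row] in pixels, amid what is visible of it).
- pinpoint(camera, name): "uv" ([column, row] in pixels: a listed point, or the origin of a listed thing).
The state is a dict: "time_s": time; "qpos": joint angles; "joint_velocities": joint speeds; "effort": joint torques, N m; "tool_pos": TCP position; "tool_rot": TCP orientation; "force": force on the tool from outside, world axes, zero at the start; "wrist_torque": the same for the moment, N m; "grip_width": finger opening in m.
Only numpy, scipy, OpenCV 4.12 (cv2) and the standard library are available. Lean on these libraries where they do the work, as an engineer would, in place of code of your own. Each camera call takes 0.05 s, during which the arm holds its last target. There are 200 camera calls.

### The job

Pull the drying cabinet's tray out by its handle until it locks, then take the clay spool from the blue lane of the sloping rest, feel which of its ends has the deep socket, lay it gently in the tray's V blocks with the socket facing the brass boss and slide it fully home over the boss. Let go and press the red release so that the tray glides fully home with the spool in it. Leave the other spool and everything else on the bench where it is.

Things in the scene. Friction and masses are not known exactly. Their poses are not given: they have to be found in the camera images.
- tray (a joint): tray travel on its slides, m: 0 home, grows as pulled out towards the robot side. A spring and damper draw it home (3 to 5 N, plus some 4 N when pulled at 0.1 m/s). From 0.190 m a latch holds it out (it may creep back a millimetre or two); hard stop at 0.202. After release it glides home by itself in about 3 s.
- tray_handle (a point): middle of the tray's steel bar handle, 75 mm above the bench, moves with the tray. Bar 10 mm thick, 120 mm long along y, its axis 42 mm in front of the blue tray front (60 mm high), so 37 mm of clear gap behind it. x axis points into the cabinet, against the pull.
- tray_bed (a point): centre of a spool fully home in the tray, 60 mm above the bench, 155 mm behind the handle; moves with the tray. x axis into the cabinet, z up; spool along x. V blocks carry its flanges from here to 25 mm nearer the handle; from x = -45 to +22 mm it is free for fingers, down to the tray floor 42 mm below. Tray out: cabinet front edge (110 mm high) 85 mm behind.
- release (a joint): travel of the red release key, m: 0 up, 0.009 fully down; 2 N to start, 6 N fully down. The tray is let go by about 0.006; hold the key down for half a second.
- cabinet: grey drying cabinet, 280 mm square, 110 mm high, its front 50 mm behind the handle when home; origin at the foot of its front, x axis into it. At the back of its tray a brass boss, 36 mm across, stands 12 mm proud of an upright plate 88 mm high, its face 53 mm behind tray_bed. Lower a spool 20 to 25 mm short of tray_bed, then slide it: the socket goes over the boss until rim meets plate; the wrong end stops 9 mm short.
- release_top (a point): centre of the top of the round red release key, 32 mm across, 133 mm above the bench when up, on the cabinet's flat roof (110 mm high) near its front; pressed straight down.
- blue_lane (a point): centre of a spool lying in the blue lane of the plywood sloping rest, 85 mm above the bench. x axis level, along the lane, roughly to +y; the lane rises 25 degrees towards -x. Deck 32 mm below the spool's axis, 16 mm high guide blocks beside the flanges, a stop at the low end. The white lane is 130 mm to its -y side. Fingers have room round the waist.
- spool_1_mid (a point): centre of the first spool (see spool_1). x axis along it, towards the end that is uppermost at the start, 65 mm away, whichever that is
- spool_2_mid (a point): centre of the second spool; axes as for the first. One spool starts in the blue lane, the other in the white.
- spool_1: grey clay spool 130 mm long: waist 44 in diameter, 90 long, between flanges 64 in diameter, 20 thick; about 0.4 kg, balanced at mid-length. Each end face has a round dark recess 48 across: 15 deep at one end (the socket), 3 at the other. The spools look alike; which end has the socket differs between them and must be felt. Origin at its centre.
- spool_2: the second spool, alike; origin at its centre
- sponge: yellow sponge block 75 x 110 x 35 mm, to be left alone; origin at its underside
- collar: grey clay collar, 120 mm across its wide rim, 55 mm high, to be left alone; origin at its underside
- scraper: flat scraper, 200 mm long, to be left alone; origin at its underside
- water_tub: green tub, 100 mm across, 80 mm high, to be left alone; origin at its underside
- weight: dark steel cylinder, 70 mm across, 50 mm high, to be left alone; origin at its underside
There are look-alikes about, which are no part of the job. What is shaped like the spool_1 but turquoise is not meant.

How it is judged (in metres and radians):
On the way, in this order (a step that is already met when the one before it is completed fails the run):
1. the tray is pulled out until it locks (value of joint tray above 0.183 m), for 0.3 s.
2. the spool from the blue lane lies released in the tray, slid home over the boss, with the tray still out (((horizontal distance between spool_2_mid and blue_lane above 0.06 m and x of spool_1_mid in the frame of tray_bed between -0.005 and 0.005 m and y of spool_1_mid in the frame of tray_bed between -0.008 and 0.008 m and z of spool_1_mid in the frame of tray_bed between -0.008 and 0.008 m and angle between the x axis of spool_1_mid and the x axis of tray_bed, either way round below 0.15 rad and contact force between the fingers and spool_1 below 0.1 N and linear speed of spool_1 below 0.03 m/s) or (horizontal distance between spool_1_mid and blue_lane above 0.06 m and x of spool_2_mid in the frame of tray_bed between -0.005 and 0.005 m and y of spool_2_mid in the frame of tray_bed between -0.008 and 0.008 m and z of spool_2_mid in the frame of tray_bed between -0.008 and 0.008 m and angle between the x axis of spool_2_mid and the x axis of tray_bed, either way round below 0.15 rad and contact force between the fingers and spool_2 below 0.1 N and linear speed of spool_2 below 0.03 m/s)) and value of joint tray above 0.18 m), for 0.2 s.
3. the release is pressed (value of joint release above 0.004 m), for 0.05 s.
At the end, for the whole second after the job is handed in: The tray is home (within 8 mm) and the spool that lay in the blue lane lies released and at rest in its V blocks, fully home over the boss (within 5 mm along, 8 mm across and in height, 0.15 rad); the other spool is still in the white lane (((horizontal distance between spool_2_mid and blue_lane above 0.06 m and x of spool_1_mid in the frame of tray_bed between -0.005 and 0.005 m and y of spool_1_mid in the frame of tray_bed between -0.008 and 0.008 m and z of spool_1_mid in the frame of tray_bed between -0.008 and 0.008 m and angle between the x axis of spool_1_mid and the x axis of tray_bed, either way round below 0.15 rad and contact force between the fingers and spool_1 below 0.1 N and linear speed of spool_1 below 0.03 m/s) or (horizontal distance between spool_1_mid and blue_lane above 0.06 m and x of spool_2_mid in the frame of tray_bed between -0.005 and 0.005 m and y of spool_2_mid in the frame of tray_bed between -0.008 and 0.008 m and z of spool_2_mid in the frame of tray_bed between -0.008 and 0.008 m and angle between the x axis of spool_2_mid and the x axis of tray_bed, either way round below 0.15 rad and contact force between the fingers and spool_2 below 0.1 N and linear speed of spool_2 below 0.03 m/s)) and value of joint tray below 0.008 m); the robot touches nothing.
It fails at once if a spool is dropped or slammed into the tray (over 60 N between them) (contact force between any of spool_1, spool_2 and cabinet above 60 N).
It fails at once if both spools have been moved by more than 30 mm (distance of each of spool_1_mid, spool_2_mid from where it was at the start of the episode above 0.03 m).
It fails at once if a bystander is shifted by more than 30 mm (distance of any of sponge, collar, scraper, water_tub, weight from where it was at the start of the episode above 0.03 m).
It also fails if it takes over 72 s, if anything falls off the work surface, if the arm or the gripper's body presses on something with over 40 N, if the wrist force passes 120 N, or if a joint passes its speed limit or range.

## Working session

There is one attempt and no reset: what is moved stays moved. The work goes in short steps, Python scripts to look and compute and a tool call to move; the robot and the scene stay as the last step left them, time stands still between calls to the robot, and variables do not carry over. Pictures are saved under pics/ and viewed, about 8 in all and at most 12, crops included, and the job is handed in when it is done.

Besides the shell and the picture viewer there is one more tool, called after "Request:" as name(argument=value, ...) on one line, values as JSON. drive_tool: Moves the arm, as the interface text tells. Its arguments: {"type":"object","properties":{"moves":{"type":"string"},"grip_force":{"type":"number"}},"required":["moves"]}

```bash
mkdir -p pics; ls
cat > h.py <<'E'
from cell import *
import numpy as np, cv2
from scipy.spatial.transform import Rotation as R
def T_tool():
    o=get_obs(); T=np.eye(4); T[:3,:3]=R.from_euler('xyz',o['tool_rot'],degrees=True).as_matrix(); T[:3,3]=o['tool_pos']; return T
def cam(name):
    c=calibration(name)
    T=c['cam_to_world'] if 'cam_to_world' in c else T_tool()@np.array(c['T_tool_cam'])
    img,d=read_camera(name)
    return img,d,np.array(c['intrinsics']),np.array(T)
def world(uv,dep,K,T):
    u,v=uv; x=(u-K[0,2])/K[0,0]*dep; y=(v-K[1,2])/K[1,1]*dep
    return (T@np.array([x,-y,-dep,1]))[:3]
def atz(uv,z,K,T):  # intersect the ray with a height
    a=T[:3,3]; b=world(uv,1.,K,T)-a
    return a+b*(z-a[2])/b[2]
def proj(p,K,T):
    q=np.linalg.inv(T)@np.append(p,1); return np.array([K[0,0]*q[0]/-q[2]+K[0,2],K[1,1]*-q[1]/-q[2]+K[1,2]])
E
python3 - <<'E'
from h import *
print(get_obs()); print(calibration('top')); print(calibration('wrist'))
H={'tray_handle':.075,'release_top':.133,'blue_lane':.085,'spool_1_mid':.085,'tray_bed':.06,'cabinet':0,'sponge':0,'collar':0,'scraper':0,'water_tub':0,'weight':0}
for n in('top','scene'):
    img,d,K,T=cam(n); cv2.imwrite(f'pics/{n}0.png',img[:,:,::-1])
    print(n,T[:3,3].round(3))
    for k,z in H.items():
        for r in pinpoint(n,k)[:3]:
            u,v=np.array(r['uv']); dd=d[int(np.clip(v,0,399)),int(np.clip(u,0,639))]
            print(k,round(r['conf'],2),np.round([u,v]),'atz',atz((u,v),z,K,T).round(3),'depth',world((u,v),dd,K,T).round(3))
E
```

```text
pics
{'time_s': 0.0, 'qpos': array([74.1468503 , 18.4400381 , -4.01561452, 83.17471153,  1.29535239,
       78.54054885, -3.26065412]), 'joint_velocities': array([-0.10671948, -0.08100013, -0.00446493,  0.01305982, -0.00414319,
       -0.009476  , -0.05529326]), 'effort': array([ 1.89170796e-04, -4.91285706e+01, -4.03959313e-01, -3.12524378e+01,
       -6.40598964e-02,  4.39020200e-02,  2.11754282e-04]), 'tool_pos': array([ 0.18615237, -0.62219785,  0.2214521 ]), 'tool_rot': array([-1.79889965e+02,  6.04560765e-03,  1.66623960e+01]), 'force': array([-0.43837838,  0.90531015,  0.11512333]), 'wrist_torque': array([-0.04610834, -0.01572432,  0.04162447]), 'grip_width': 0.08737300776487163}
{'intrinsics': array([[478.77540162,   0.        , 312.88800889],
       [  0.        , 478.77540162, 202.46995961],
       [  0.        ,   0.        ,   1.        ]]), 'cam_to_world': array([[ 0.02204722,  0.98331096, -0.18059202,  0.24596427],
       [-0.99972661,  0.02309074,  0.00367777,  0.00578276],
       [ 0.0077864 ,  0.18046157,  0.98355122,  1.65769726],
       [ 0.        ,  0.        ,  
[... 2147 characters left out ...]
. 190.] atz [ 0.518 -0.195  0.085] depth [ 0.522 -0.194  0.089]
spool_1_mid 0.57 [214. 162.] atz [ 0.358 -0.418  0.085] depth [ 0.31  -0.438  0.05 ]
cabinet 0.69 [368. 236.] atz [0.645 0.186 0.   ] depth [0.748 0.173 0.108]
sponge 0.77 [316. 188.] atz [ 0.392 -0.014  0.   ] depth [ 0.433 -0.011  0.034]
sponge 0.21 [306. 271.] atz [ 0.81  -0.018  0.   ] depth [ 0.853 -0.013  0.055]
collar 0.94 [304. 272.] atz [ 0.811 -0.024  0.   ] depth [ 0.852 -0.019  0.053]
collar 0.3 [238. 208.] atz [ 0.529 -0.297  0.   ] depth [ 0.629 -0.262  0.093]
scraper 0.57 [193. 200.] atz [ 0.492 -0.481 -0.   ] depth [ 0.49  -0.482 -0.002]
water_tub 0.76 [458. 223.] atz [0.566 0.509 0.   ] depth [0.603 0.493 0.035]
```

```bash
python3 -c "
import cv2,numpy as np
a=cv2.imread('pics/top0.png');print(a.shape)"
```

```text
(400, 640, 3)
```

View pics/top0.png

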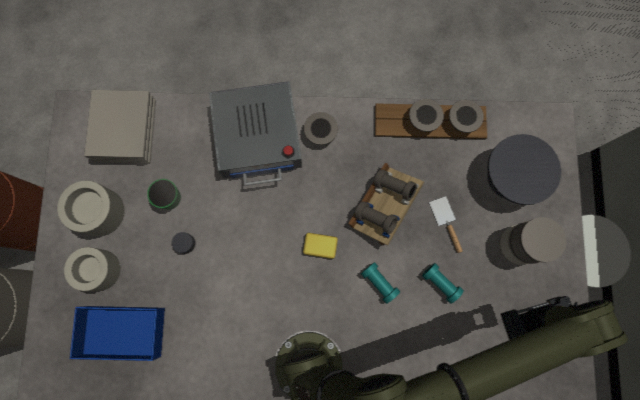

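View pics/scene0.png

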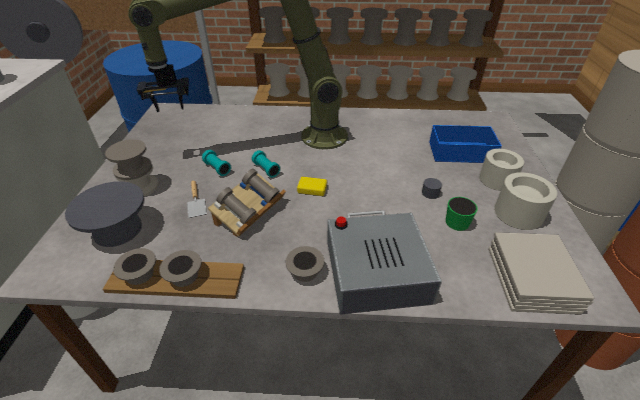

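Top view: cabinet around (255,130) with its handle at (262,180) and the red key at (288,151). The rest is at (388,203), with spools at (394,184) and (376,216). Next I'll zoom in on the rest and fit the geometry from depth.

Run:
```python
from h import *
img,d,K,T=cam('top')
a=cv2.resize(img[150:260,340:440],None,fx=4,fy=4,interpolation=cv2.INTER_CUBIC)
b=cv2.resize(img[70:200,200:310],None,fx=3.4,fy=3.4,interpolation=cv2.INTER_CUBIC)
h=min(a.shape[0],b.shape[0]); o=np.hstack([a[:h],b[:h,:390]]); o=np.clip(o.astype(float)*1.8,0,255).astype(np.uint8)
cv2.imwrite('pics/crop.png',o[:,:,::-1]); print(o.shape)
vv,uu=np.mgrid[:400,:640]
P=np.stack([(uu-K[0,2])/K[0,0]*d,-(vv-K[1,2])/K[1,1]*d,-d],-1)@T[:3,:3].T+T[:3,3]
np.save('P.npy',P)
m=(abs(P[...,2]-.11)<.006)&(uu>195)&(uu<310)&(vv>70)&(vv<200)
r=cv2.minAreaRect(P[m][:,:2].astype(np.float32)); print('roof',r, cv2.boxPoints(r).round(3))
m=(abs(P[...,2]-.075)<.012)&(uu>225)&(uu<295)&(vv>165)&(vv<195)
if m.sum()>4: print('handle',m.sum(),P[m].mean(0).round(3), cv2.minAreaRect(P[m][:,:2].astype(np.float32)))
m=(abs(P[...,2]-.132)<.006)&(uu>270)&(uu<305)&(vv>135)&(vv<165); print('key',m.sum(),P[m].mean(0).round(3))
# spools: highest points
for n,(u0,u1,v0,v1) in {'A':(350,402,198,235),'B':(370,420,165,200)}.items():
    m=(uu>u0)&(uu<u1)&(vv>v0)&(vv<v1)&(P[...,2]>.085)
    q=P[m]; w=np.linalg.svd(q-q.mean(0),full_matrices=False)
    print(n,m.sum(),q.mean(0).round(3),w[2][0].round(3),q.min(0).round(3),q.max(0).round(3))
```

```text
(440, 774, 3)
roof ((0.7927842736244202, 0.2061825692653656), (0.28369641304016113, 0.2807160019874573), 9.830667495727539) [[0.629 0.32 ]
 [0.677 0.044]
 [0.957 0.092]
 [0.909 0.369]]
handle 192 [0.618 0.177 0.075] ((0.6235968470573425, 0.18794411420822144), (0.05443776771426201, 0.18950989842414856), 8.901328086853027)
key 61 [0.7   0.088 0.133]
A 621 [ 0.476 -0.213  0.15 ] [ 0.151 -0.14  -0.979] [ 0.246 -0.294  0.085] [0.546 0.006 1.658]
B 571 [ 0.592 -0.28   0.118] [ 0.223 -0.167 -0.96 ] [ 0.246 -0.356  0.085] [0.651 0.006 1.658]
```

View pics/crop.png

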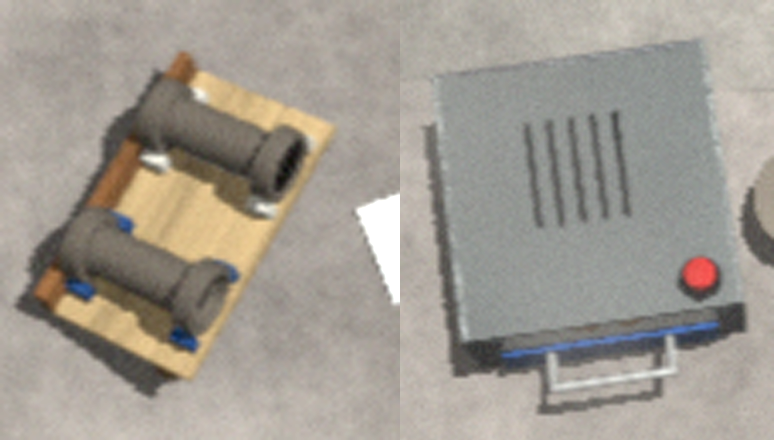

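The crop shows the blue guides beside the nearer spool (top image (376,216)), with its stop on the left (+y) side. The handle is square to a cabinet yawed about 9.8°. I'll move over towards the handle.

Request:
drive_tool(moves="0.035 -0.036 0 -6 0; 0.069 -0.072 0 -12 0; 0.104 -0.108 0 -18 0; 0.138 -0.145 0 -24 0; 0.173 -0.181 0 -30 0; 0.207 -0.217 0 -36 0; 0.242 -0.253 0 -42 0; 0.276 -0.289 0 -48 0")

```text
time_s: 2.05
tool_pos: [0.3686, -0.2649, 0.2229]
tool_rot: [179.9, 0.0, 64.9]
force: [0.7, -0.3, 1.0]
grip_width: 0.0441
```

Request:
drive_tool(moves="0.05 0.002 0 -5 -0.3; 0.1 0.004 0 -10 -0.3; 0.15 0.006 0 -15 -0.3; 0.2 0.008 0 -20 -0.3; 0.25 0.01 0 -25 -0.3; 0.3 0.012 0 -30 -0.3; 0.35 0.014 0 -35 -0.3; 0.4 0.014 0 -35 -0.3")

```text
time_s: 2.85
tool_pos: [0.5526, 0.0899, 0.223]
tool_rot: [179.9, 0.0, 99.7]
force: [0.6, -1.0, 0.6]
grip_width: 0.0302
```

```bash
cat >> h.py <<'E'
def go(p,yaw):
    o=get_obs(); M=R.from_euler('xyz',o['tool_rot'],degrees=True).as_matrix()
    y=(yaw-o['tool_rot'][2]+180)%360-180
    print('shift',(M.T@(np.array(p)-o['tool_pos'])).round(4),'turn',round(-y,2))
def st():
    o=get_obs(); print('t',round(o['time_s'],2),'pos',o['tool_pos'].round(4),'rot',o['tool_rot'].round(1),'F',o['force'].round(1),'w',round(o['grip_width'],4),'q',o['qpos'].round(0))
E
python3 - <<'E'
from h import *
st(); img,d,K,T=cam('wrist'); cv2.imwrite('pics/w1.png',img[:,:,::-1])
np.savez('w1.npz',d=d,K=K,T=T)
for n in('tray_handle','release_top','cabinet'):
    for r in pinpoint('wrist',n)[:2]: print(n,r['conf'],np.round(r['uv']),atz(r['uv'],{'tray_handle':.075,'release_top':.133,'cabinet':0}[n],K,T).round(4))
vv,uu=np.mgrid[:400,:640]
P=np.stack([(uu-K[0,2])/K[0,0]*d,-(vv-K[1,2])/K[1,1]*d,-d],-1)@T[:3,:3].T+T[:3,3]
m=(d>0)&(abs(P[...,2]-.078)<.008)&(P[...,0]>.52)&(P[...,0]<.65)&(P[...,1]<.27)&(P[...,1]>.07)
print(m.sum(),cv2.minAreaRect(P[m][:,:2].astype(np.float32)),P[m].mean(0))
go((.604,.1735,.15),99.8)
E
```

```text
t 2.85 pos [0.5526 0.0899 0.223 ] rot [179.9   0.   99.7] F [ 0.6 -1.   0.6] w 0.0302 q [ 30.  12. -48.  95.   9.  77.  -9.]
tray_handle 0.86 [397. 104.] [0.6061 0.1699 0.075 ]
release_top 0.63 [513. 242.] [0.7043 0.0838 0.133 ]
cabinet 0.85 [429. 105.] [0.6559 0.1779 0.    ]
2161 ((0.6140174865722656, 0.17131833732128143), (0.024783343076705933, 0.12892058491706848), 10.279504776000977) [0.60738594 0.17384265 0.07705085]
shift [0.0731 0.0661 0.0722] turn 0.06
```

View pics/w1.png

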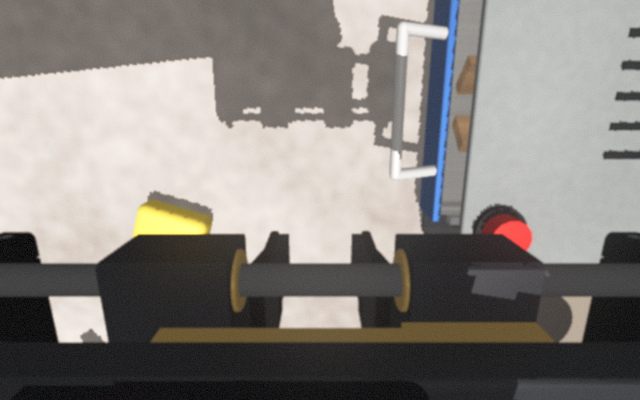

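Wrist view: the handle bar is at pixels (398,30)–(397,175), with the sponge below left and the red key at (510,235). That agrees with the top view to within 2 mm. I'll grip the bar.

Request:
drive_tool(moves="0.036 0.033 0 0 -0.3; 0.072 0.066 0 0 -0.3; 0.072 0.066 0.04 0 -0.3; 0.072 0.066 0.08 0 -0.3; 0.072 0.066 0.12 0 -0.3; 0.072 0.066 0.15 0 -0.3; 0.072 0.066 0.161 0 -0.3; 0.072 0.066 0.161 0 -1", grip_force=40)

```text
time_s: 3.85
tool_pos: [0.6039, 0.1682, 0.0603]
tool_rot: [-179.8, 0.1, 99.5]
force: [0.0, 0.2, 0.5]
grip_width: 0.0276
```

Request:
drive_tool(moves="0 0 0 0 -1; 0 0 0 0 -1; 0 -0.004 0 0 -1; 0 -0.012 0 0 -1; 0 -0.022 0 0 -1; 0 -0.032 0 0 -1; 0 -0.042 0 0 -1; 0 -0.052 0 0 -1")

```text
time_s: 4.65
tool_pos: [0.557, 0.1623, 0.0638]
tool_rot: [179.5, -0.0, 99.6]
force: [8.7, 0.9, -0.0]
grip_width: 0.0084
```

Request:
drive_tool(moves="0 -0.016 0 0 -1; 0 -0.032 0 0 -1; 0 -0.048 0 0 -1; 0 -0.064 0 0 -1; 0 -0.08 0 0 -1; 0 -0.096 0 0 -1; 0 -0.108 0 0 -1; 0 -0.12 0 0 -1")

```text
time_s: 5.45
tool_pos: [0.4396, 0.142, 0.0638]
tool_rot: [179.3, 0.0, 99.7]
force: [14.3, -0.3, -4.4]
grip_width: 0.0089
```

Request:
drive_tool(moves="0 -0.009 0 0 -1; 0 -0.017 0 0 -1; 0 -0.022 0 0 -1; 0 -0.025 0 0 -1; 0 -0.026 0 0 -1; 0 -0.026 0 0 -1; 0 -0.026 0 0 -1; 0 -0.026 0 0 -1")

```text
time_s: 6.25
tool_pos: [0.4129, 0.1373, 0.0637]
tool_rot: [179.6, 0.1, 99.7]
force: [5.6, -1.3, 2.5]
grip_width: 0.0087
```

Request:
drive_tool(moves="0 -0.002 0 0 -1; 0 -0.004 0 0 -1; 0 -0.004 0 0 -1; 0 -0.004 0 0 -1; 0 0 0 0 -1; 0 0.004 0 0 -1; 0 0.004 0 0 -1; 0 0.004 0 0 -1")

```text
time_s: 7.05
tool_pos: [0.4171, 0.1381, 0.0637]
tool_rot: [179.6, 0.1, 99.7]
force: [5.6, -1.5, 3.9]
grip_width: 0.0084
```

Request:
drive_tool(moves="0 -0.003 0 0 -1; 0 -0.006 0 0 -1; 0 -0.009 0 0 -1; 0 -0.011 0 0 -1; 0 -0.012 0 0 -1; 0 -0.012 0 0 -1; 0 -0.012 0 0 -1; 0 -0.012 0 0 -1")

```text
time_s: 7.85
tool_pos: [0.4076, 0.1364, 0.0638]
tool_rot: [179.2, 0.1, 99.6]
force: [13.0, 0.0, -5.9]
grip_width: 0.0088
```

Request:
drive_tool(moves="0 0.003 0 0 -1; 0 0.006 0 0 -1; 0 0.008 0 0 -1; 0 0.01 0 0 -1; 0 0.012 0 0 -1; 0 0.012 0 0 -1; 0 0.012 0 0 -1; 0 0.012 0 0 -1")

```text
time_s: 8.65
tool_pos: [0.4169, 0.1381, 0.0637]
tool_rot: [179.6, 0.1, 99.7]
force: [5.9, -0.9, 4.6]
grip_width: 0.0083
```

Request:
drive_tool(moves="0 0 0 0 -0.4; 0 0 0 0 -0.3; 0 0 0 0 -0.3; 0 0 -0.03 0 -0.3; 0 0 -0.07 0 -0.3; 0 0 -0.11 0 -0.3; 0 0 -0.15 0 -0.3; 0 0 -0.18 0 -0.3")

```text
time_s: 9.45
tool_pos: [0.4121, 0.1385, 0.243]
tool_rot: [-179.9, 0.0, 99.7]
force: [1.2, -0.6, -0.0]
grip_width: 0.03
```

Run:
```python
from h import *
st(); img,d,K,T=cam('wrist')
for n,z in(('tray_handle',.075),('tray_bed',.06)):
    for r in pinpoint('wrist',n)[:2]: print(n,r['conf'],np.round(r['uv']),atz(r['uv'],z,K,T).round(4))
img,d,K,T=cam('top')
for n,z in(('tray_handle',.075),('tray_bed',.06)):
    for r in pinpoint('top',n)[:2]: print(n,r['conf'],np.round(r['uv']),atz(r['uv'],z,K,T).round(4))
cv2.imwrite('pics/t2.png',cv2.resize(img[60:240,180:420],None,fx=3,fy=3)[:,:,::-1])
go((.47,-.17,.25),61)
```

```text
t 9.45 pos [0.4121 0.1385 0.243 ] rot [-179.9    0.    99.7] F [ 1.2 -0.6 -0. ] w 0.03 q [ 34. -11. -49. 108.  -8.  79.  -3.]
tray_bed 0.77 [483. 177.] [0.573  0.1663 0.06  ]
tray_handle 0.97 [264. 239.] [0.4108 0.1584 0.075 ]
tray_handle 0.18 [321. 245.] [ 0.3939 -0.0288  0.075 ]
tray_bed 0.68 [262. 193.] [0.5677 0.1723 0.06  ]
shift [-0.3133  0.0056 -0.0103] turn 38.68
```

View pics/t2.png

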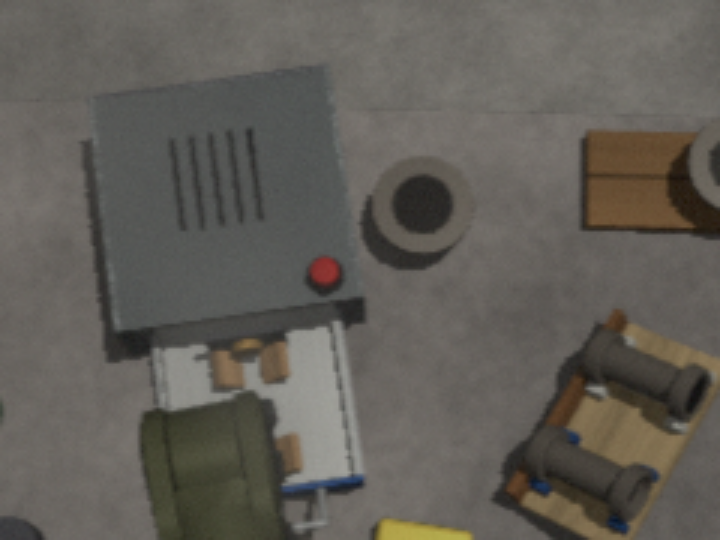

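The tray is out with the V blocks and boss visible (boss at (245,345)), and the bed is at about (0.569,0.167). Now to the rest.

Request:
drive_tool(moves="-0.05 0.01 -0.01 5 0; -0.1 0.03 -0.01 10 0.3; -0.15 0.03 -0.01 15 0.5; -0.2 0.03 -0.01 20 0.5; -0.25 0.02 -0.01 25 0.5; -0.3 0 -0.01 30 0.5; -0.35 -0.02 -0.01 35 0.5; -0.4 -0.03 -0.01 38.7 0.5")

```text
time_s: 10.55
tool_pos: [0.4499, -0.2478, 0.2495]
tool_rot: [-179.8, 0.0, 60.8]
force: [1.7, 0.2, -0.1]
grip_width: 0.065
```

Run:
```python
from h import *
st(); img,d,K,T=cam('wrist'); cv2.imwrite('pics/w3.png',img[:,:,::-1]); np.savez('w3.npz',d=d,K=K,T=T)
for n in('blue_lane','spool_1_mid'):
    for r in pinpoint('wrist',n)[:3]: print(n,r['conf'],np.round(r['uv']),atz(r['uv'],.085,K,T).round(4))
```

```text
t 10.55 pos [ 0.4499 -0.2478  0.2495] rot [-179.8    0.    60.8] F [ 1.7  0.2 -0.1] w 0.065 q [ 55.   3. -29.  99.   1.  79.  -4.]
spool_1_mid 0.93 [342. 123.] [ 0.4946 -0.2103  0.085 ]
```

View pics/w3.png

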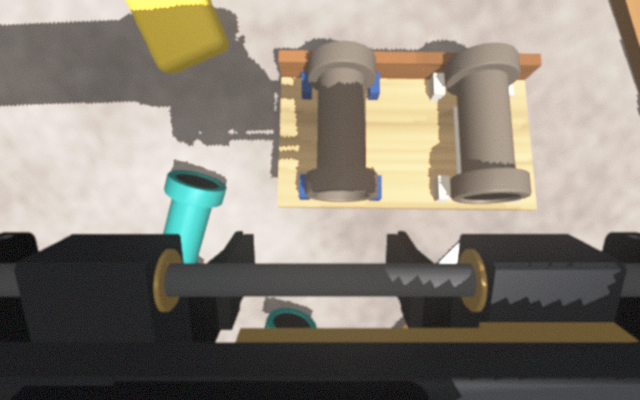

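Wrist view: the blue-lane spool runs down the image from (342,60) to (342,190), so it lies along tool x. The white-lane spool is to its right and the turquoise look-alike lower left. I'll fit its axis from depth.

Run:
```python
from h import *
z=np.load('w3.npz'); d,K,T=z['d'],z['K'],z['T']
vv,uu=np.mgrid[:400,:640]
P=np.stack([(uu-K[0,2])/K[0,0]*d,-(vv-K[1,2])/K[1,1]*d,-d],-1)@T[:3,:3].T+T[:3,3]
m=(d>0)&(uu>300)&(uu<385)&(vv>40)&(vv<205)
p=P[m]; c0=np.array([.4946,-.2103,.085])
from scipy.optimize import least_squares
def f(x,p=p):
    yaw,pit=x[3:5]; a=np.array([np.cos(pit)*np.cos(yaw),np.cos(pit)*np.sin(yaw),-np.sin(pit)])
    q=p-x[:3]; s=q@a; r=np.linalg.norm(q-np.outer(s,a),axis=1); return s,r,a
x=np.array([*c0,np.radians(61),np.radians(25)])
for k in range(6):
    s,r,a=f(x); w=p[(abs(s)<42)&(abs(s)<.042)&(abs(r-.022)<(.012 if k<2 else .005))&((p-c0)[:,2]>-.03)]
    # waist fit with s anchored to start
    g=lambda y:np.append(f(np.array([y[0],y[1],y[2],y[3],y[4]]),w)[1]-.022,0.01*((np.array(y[:3])-x[:3])@a))
    x=least_squares(g,x,loss='soft_l1',f_scale=.002).x
s,r,a=f(x)
fl=(abs(r-.032)<.003)&(abs(s)<.085)
h,e=np.histogram(s[fl],bins=np.arange(-.085,.086,.005)); print('flange hist',dict(zip((e[:-1]*1000).round(),h)))
print('centre',x[:3].round(4),np.degrees(x[3:]).round(2),len(w))
# end face depth: points beyond upper end within radius<.022
up=(s<-.035)&(r<.021); print('upper recess s:',np.percentile(s[up],[5,25,50,75]) if up.sum()>5 else up.sum())
```

```text
flange hist {np.float64(-85.0): np.int64(0), np.float64(-80.0): np.int64(0), np.float64(-75.0): np.int64(0), np.float64(-70.0): np.int64(297), np.float64(-65.0): np.int64(456), np.float64(-60.0): np.int64(431), np.float64(-55.0): np.int64(423), np.float64(-50.0): np.int64(265), np.float64(-45.0): np.int64(0), np.float64(-40.0): np.int64(0), np.float64(-35.0): np.int64(0), np.float64(-30.0): np.int64(0), np.float64(-25.0): np.int64(0), np.float64(-20.0): np.int64(0), np.float64(-15.0): np.int64(0), np.float64(-10.0): np.int64(0), np.float64(-5.0): np.int64(0), np.float64(0.0): np.int64(0), np.float64(5.0): np.int64(0), np.float64(10.0): np.int64(0), np.float64(15.0): np.int64(0), np.float64(20.0): np.int64(0), np.float64(25.0): np.int64(0), np.float64(30.0): np.int64(0), np.float64(35.0): np.int64(9), np.float64(40.0): np.int64(327), np.float64(45.0): np.int64(398), np.float64(50.0): np.int64(357), np.float64(55.0): np.int64(350), np.float64(60.0): np.int64(214), np.float64(65.0): np.int64(31), np.float64(70.0): np.int64(43), np.float64(75.0): np.int64(7), np.float64(80.0): np.int64(0)}
centre [ 0.4932 -0.2111  0.0832] [60.14 25.  ] 4441
upper recess s: [-0.04273549 -0.04171708 -0.03914615 -0.03757904]
```

Request:
drive_tool(moves="-0.03 0.01 0 0.7 -1; -0.054 0.019 0 0.7 -1; -0.054 0.019 0.04 0.7 -1; -0.054 0.019 0.08 0.7 -1; -0.054 0.019 0.12 0.7 -1; -0.054 0.019 0.1495 0.7 -1; -0.054 0.019 0.1495 0.7 -1; -0.054 0.019 0.1495 0.7 -1")

```text
time_s: 11.5
tool_pos: [0.4425, -0.3015, 0.1018]
tool_rot: [-179.9, -0.1, 60.4]
force: [1.4, 0.9, 1.3]
grip_width: 0.009
```

Request:
drive_tool(moves="0.01 0 0 0 -1; 0.02 0 0 0 -1; 0.025 0 0 0 -1; 0.029 0 0 0 -1; 0.032 0 0 0 -1; 0.035 0 0 0 -1; 0.038 0 0 0 -1; 0.038 0 0 0 -1")

```text
time_s: 12.3
tool_pos: [0.4613, -0.2698, 0.102]
tool_rot: [-180.0, -0.0, 60.3]
force: [0.5, 0.4, 0.6]
grip_width: 0.0004
```

Request:
drive_tool(moves="0.001 0 0 0 -1; 0.002 0 0 0 -1; 0.003 0 0 0 -1; 0.004 0 0 0 -1; 0.005 0 0 0 -1; 0.006 0 0 0 -1; 0.006 0 0 0 -1; 0.006 0 0 0 -1")

```text
time_s: 13.1
tool_pos: [0.4637, -0.2657, 0.1021]
tool_rot: [180.0, 0.1, 60.2]
force: [-2.2, -2.8, -0.1]
grip_width: 0.0005
```

Request:
drive_tool(moves="0.001 0 0 0 -1; 0.002 0 0 0 -1; 0.003 0 0 0 -1; 0.004 0 0 0 -1; 0.005 0 0 0 -1; 0.005 0 0 0 -1; 0.005 0 0 0 -1; 0.005 0 0 0 -1")

```text
time_s: 13.9
tool_pos: [0.465, -0.2644, 0.1031]
tool_rot: [179.9, 0.3, 60.1]
force: [-5.7, -8.1, 5.6]
grip_width: 0.0007
```

Contact came only about 10 mm past where a 3 mm recess would have stopped the finger, so the upper end has the socket. I'll back off and go to the grasp.

Request:
drive_tool(moves="-0.02 0 0 0 -1; -0.04 0 0 0 -1; -0.04 0 -0.04 0 -1; -0.04 0 -0.08 0 0; -0.04 0 -0.11 0 0.5; -0.01 0 -0.11 0 0.5; 0.03 0 -0.11 0 0.5; 0.055 0 -0.11 0 0.5")

```text
time_s: 14.7
tool_pos: [0.4958, -0.2085, 0.2125]
tool_rot: [180.0, -0.2, 60.5]
force: [-0.1, 0.0, -0.4]
grip_width: 0.0326
```

Run:
```python
from h import *
st(); go((.4916,-.2138,.074),60.1)
img,d,K,T=cam('wrist')
for n in('spool_1_mid',):
    for r in pinpoint('wrist',n)[:3]: print(n,r['conf'],np.round(r['uv']),atz(r['uv'],.085,K,T).round(4))
img,d,K,T=cam('top')
for r in pinpoint('top','spool_1_mid')[:4]: print(r['conf'],np.round(r['uv']),atz(r['uv'],.085,K,T).round(4))
```

```text
t 14.7 pos [ 0.4958 -0.2085  0.2125] rot [180.   -0.2  60.5] F [-0.1  0.  -0.4] w 0.0326 q [ 50.   7. -32.  99.   4.  75. -12.]
shift [-0.007  -0.0011  0.1385] turn 0.36
spool_1_mid 0.69 [319. 196.] [ 0.4945 -0.2123  0.085 ]
0.76 [441. 286.] [ 0.2698 -0.4225  0.085 ]
0.71 [375. 214.] [ 0.4999 -0.207   0.085 ]
```

Request:
drive_tool(moves="-0.007 -0.001 0 0.4 0.5; -0.007 -0.001 0.02 0.4 0.5; -0.007 -0.001 0.05 0.4 0.5; -0.007 -0.001 0.08 0.4 0.5; -0.007 -0.001 0.11 0.4 0.5; -0.007 -0.001 0.13 0.4 0.5; -0.007 -0.001 0.1385 0.4 0.5; -0.007 -0.001 0.1385 0.4 0.5")

```text
time_s: 15.7
tool_pos: [0.4881, -0.2193, 0.0725]
tool_rot: [-179.9, 0.0, 59.7]
force: [-0.3, 0.4, -0.1]
grip_width: 0.0652
```

Request:
drive_tool(moves="0 0 0 0 -0.2; 0 0 0 0 -0.5; 0 0 0 0 -0.5; 0 0 0 0 -0.5; 0 0 0 0 -0.5; 0 0 0 0 -0.5; 0 0 0 0 -0.5; 0 0 0 0 -0.5", grip_force=25)

```text
time_s: 16.5
tool_pos: [0.4891, -0.2182, 0.0743]
tool_rot: [-180.0, 0.0, 59.9]
force: [-3.2, 1.2, 6.1]
grip_width: 0.0432
```

Request:
drive_tool(moves="0 0 -0.008 0 -0.5; 0 0 -0.02 0 -0.5; 0 0 -0.045 0 -0.5; 0 0 -0.075 0 -0.5; 0 0 -0.105 0 -0.5; 0 0 -0.13 -8 -0.5; 0 0 -0.14 -16 -0.5; 0 0 -0.14 -24 -0.5", grip_force=30)

```text
time_s: 17.3
tool_pos: [0.4909, -0.2188, 0.2164]
tool_rot: [179.7, 0.1, 84.2]
force: [0.1, -0.6, -5.3]
grip_width: 0.0433
```

Request:
drive_tool(moves="0.04 0.002 0 -7 -0.5; 0.085 0.004 0 -15 -0.5; 0.13 0.007 0 -23 -0.5; 0.175 0.009 0 -31 -0.5; 0.22 0.011 0 -39 -0.5; 0.265 0.013 0 -47 -0.5; 0.305 0.015 0 -54 -0.5; 0.34 0.017 0 -60 -0.5")

```text
time_s: 18.1
tool_pos: [0.5427, 0.1204, 0.2143]
tool_rot: [180.0, 0.1, 144.2]
force: [0.3, 0.0, -5.6]
grip_width: 0.0434
```

Run:
```python
from h import *
st(); go((.549,.1635,.205),-170.2)
```

```text
t 18.1 pos [0.5427 0.1204 0.2143] rot [1.800e+02 1.000e-01 1.442e+02] F [ 0.3  0.  -5.6] w 0.0434 q [ 31.  13. -52.  96.  10.  76.  31.]
shift [0.0201 0.0386 0.0093] turn -45.59
```

Request:
drive_tool(moves="0.004 0.008 0 -7 -0.5; 0.008 0.016 0 -14 -0.5; 0.012 0.024 0 -21 -0.5; 0.016 0.03 0 -28 -0.5; 0.02 0.0386 0 -35 -0.5; 0.02 0.0386 0 -41 -0.5; 0.02 0.0386 0 -45.6 -0.5; 0.02 0.0386 0 -45.6 -0.5")

```text
time_s: 18.9
tool_pos: [0.5495, 0.1606, 0.2138]
tool_rot: [-180.0, 0.0, -170.5]
force: [0.2, 0.8, -5.1]
grip_width: 0.0432
```

Run:
```python
from h import *
st(); img,d,K,T=cam('wrist')
for n,z in(('tray_handle',.075),('tray_bed',.06),('spool_1_mid',.225)):
    for r in pinpoint('wrist',n)[:2]: print(n,r['conf'],np.round(r['uv']),atz(r['uv'],z,K,T).round(4))
img2,d2,K2,T2=cam('top')
for n,z in(('tray_handle',.075),('tray_bed',.06),('spool_1_mid',.225)):
    for r in pinpoint('top',n)[:2]: print('top',n,r['conf'],np.round(r['uv']),atz(r['uv'],z,K2,T2).round(4))
np.savez('w4.npz',d=d,K=K,T=T)
b=cv2.resize(img2[100:220,200:320],(400,400))
cv2.imwrite('pics/w4.png',np.hstack([cv2.resize(img,(400,250)),np.zeros((250,1,3),np.uint8)])[:,:,::-1])
o=np.zeros((400,800,3),np.uint8); o[:250,:400]=cv2.resize(img,(400,250)); o[:,400:]=np.clip(b*1.6,0,255); cv2.imwrite('pics/m4.png',o[:,:,::-1])
```

```text
t 18.9 pos [0.5495 0.1606 0.2138] rot [-180.     0.  -170.5] F [ 0.2  0.8 -5.1] w 0.0432 q [ 31.  18. -60.  94.  16.  78.  69.]
tray_handle 0.83 [320.  21.] [0.4194 0.1377 0.075 ]
top tray_handle 0.56 [268. 239.] [0.4091 0.1454 0.075 ]
top tray_bed 0.17 [400. 185.] [ 0.6056 -0.2964  0.06  ]
top spool_1_mid 0.75 [381. 283.] [ 0.2728 -0.2061  0.225 ]
top spool_1_mid 0.68 [442. 285.] [ 0.2689 -0.3862  0.225 ]
```

View pics/m4.png

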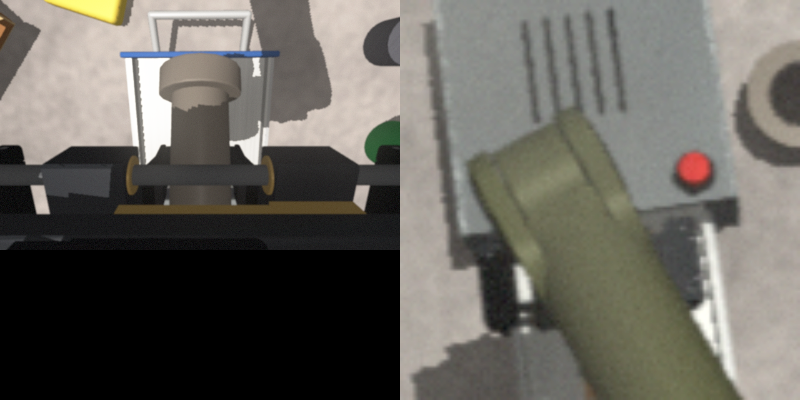

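The right half of the picture is blocked by the arm. In the wrist view (left half) the handle and the spool are both centred at column 200, so they line up sideways. Lowering.

Request:
drive_tool(moves="-0.002 0 0.015 0 -0.5; -0.002 0 0.035 0 -0.5; -0.002 0 0.055 0 -0.5; -0.002 0 0.075 0 -0.5; -0.002 0 0.095 0 -0.5; -0.002 0 0.11 0 -0.5; -0.002 0 0.122 0 -0.5; -0.002 0 0.125 0 -0.5")

```text
time_s: 20.1
tool_pos: [0.5505, 0.1608, 0.0868]
tool_rot: [180.0, -0.1, -170.5]
force: [-0.3, -0.3, -4.6]
grip_width: 0.0433
```

Request:
drive_tool(moves="0 0 0.002 0 -0.5; 0 0 0.004 0 -0.5; 0 0 0.006 0 -0.5; 0 0 0.008 0 -0.5; 0 0 0.01 0 -0.5; 0 0 0.012 0 -0.5; 0 0 0.014 0 -0.5; 0 0 0.016 0 -0.5", grip_force=14)

```text
time_s: 20.9
tool_pos: [0.5525, 0.1611, 0.0731]
tool_rot: [-180.0, 0.1, -170.6]
force: [2.3, -1.4, -0.4]
grip_width: 0.0434
```

Request:
drive_tool(moves="0 0 0.002 0 -0.5; 0 0 0.004 0 -0.5; 0 0 0.006 0 -0.5; 0 0 0.008 0 -0.5; 0 0 0.01 0 -0.5; 0 0 0.011 0 -0.5; 0 0 0.012 0 -0.5; 0 0 0.012 0 -0.5")

```text
time_s: 21.7
tool_pos: [0.5498, 0.1609, 0.0596]
tool_rot: [-180.0, -0.2, -170.5]
force: [0.2, -1.2, -2.1]
grip_width: 0.0435
```

Request:
drive_tool(moves="0 0 0.002 0 -0.5; 0 0 0.004 0 -0.5; 0 0 0.006 0 -0.5; 0 0 0.008 0 -0.5; 0 0 0.009 0 -0.5; 0 0 0.01 0 -0.5; 0 0 0.011 0 -0.5; 0 0 0.011 0 -0.5")

```text
time_s: 22.5
tool_pos: [0.5514, 0.1611, 0.0494]
tool_rot: [-180.0, -0.0, -170.5]
force: [2.9, -0.4, -0.2]
grip_width: 0.0434
```

Request:
drive_tool(moves="0 0 0.001 0 -0.5; 0 0 0.002 0 -0.5; 0 0 0.003 0 -0.5; 0 0 0.003 0 -0.5; 0 0 0.003 0 -0.5; 0 0 0.003 0 -0.5; 0 0 0.003 0 -0.5; 0 0 0.003 0 -0.5")

```text
time_s: 23.3
tool_pos: [0.5516, 0.1611, 0.0468]
tool_rot: [-180.0, 0.0, -170.5]
force: [2.4, -2.4, 3.5]
grip_width: 0.0437
```

Run:
```python
from h import *
st()
img,d,K,T=cam('wrist'); img2,d2,K2,T2=cam('scene')
o=np.zeros((400,800,3),np.uint8); o[:250,:400]=cv2.resize(img,(400,250)); o[:,400:]=cv2.resize(img2[150:280,310:440],(400,400)); cv2.imwrite('pics/m5.png',o[:,:,::-1])
```

```text
t 23.3 pos [0.5516 0.1611 0.0468] rot [-180.     0.  -170.5] F [ 2.4 -2.4  3.5] w 0.0437 q [ 25.  28. -54. 104.  25.  62.  62.]
```

View pics/m5.png

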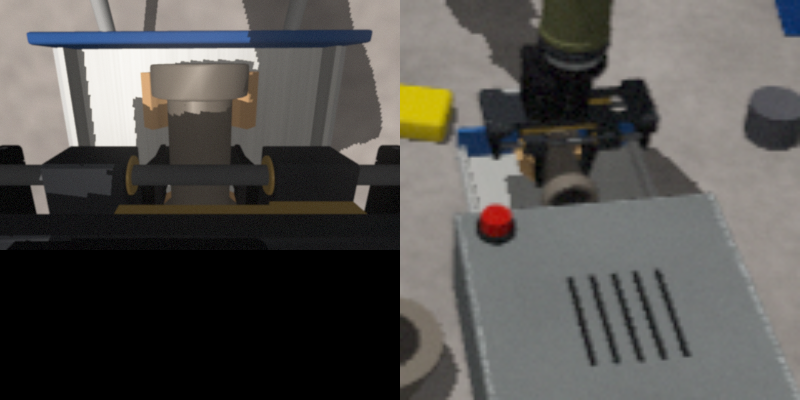

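Wrist view: the lower flange sits between the tan V blocks at (200,85), centred, and the upward force shows it is seated. Now the slide onto the boss.

Request:
drive_tool(moves="-0.002 0 -0.002 0 -0.5; -0.004 0 -0.002 0 -0.5; -0.006 0 -0.002 0 -0.5; -0.008 0 -0.002 0 -0.5; -0.01 0 -0.002 0 -0.5; -0.011 0 -0.002 0 -0.5; -0.012 0 -0.002 0 -0.5; -0.012 0 -0.002 0 -0.5")

```text
time_s: 24.2
tool_pos: [0.5634, 0.1632, 0.0485]
tool_rot: [180.0, 0.0, -170.5]
force: [0.1, -1.6, -3.1]
grip_width: 0.0436
```

Request:
drive_tool(moves="-0.001 0 0 0 -0.5; -0.002 0 0 0 -0.5; -0.003 0 0 0 -0.5; -0.004 0 0 0 -0.5; -0.005 0 0 0 -0.5; -0.006 0 0 0 -0.5; -0.006 0 0 0 -0.5; -0.006 0 0 0 -0.5")

```text
time_s: 25.0
tool_pos: [0.5693, 0.1642, 0.0486]
tool_rot: [180.0, 0.0, -170.5]
force: [0.0, 0.0, -4.5]
grip_width: 0.0438
```

Request:
drive_tool(moves="0 0 0.0015 0 -0.5; -0.001 0 0.0015 0 -0.5; -0.002 0 0.0015 0 -0.5; -0.003 0 0.0015 0 -0.5; -0.004 0 0.0015 0 -0.5; -0.004 0 0.0015 0 -0.5; -0.004 0 0.0015 0 -0.5; -0.004 0 0.0015 0 -0.5")

```text
time_s: 25.8
tool_pos: [0.5731, 0.1647, 0.047]
tool_rot: [-180.0, 0.0, -170.5]
force: [-1.9, -0.0, -1.9]
grip_width: 0.0437
```

Request:
drive_tool(moves="-0.001 0 0 0 -0.5; -0.002 0 0 0 -0.5; -0.003 0 0 0 -0.5; -0.004 0 0 0 -0.5; -0.004 0 0 0 -0.5; -0.004 0 0 0 -0.5; -0.004 0 0 0 -0.5; -0.004 0 0 0 -0.5")

```text
time_s: 26.6
tool_pos: [0.5772, 0.1655, 0.0471]
tool_rot: [180.0, 0.0, -170.5]
force: [-0.4, -1.7, -2.7]
grip_width: 0.044
```

Request:
drive_tool(moves="-0.001 0 0 0 -0.5; -0.002 0 0 0 -0.5; -0.003 0 0 0 -0.5; -0.003 0 0 0 -0.5; -0.003 0 0 0 -0.5; -0.003 0 0 0 -0.5; -0.003 0 0 0 -0.5; -0.003 0 0 0 -0.5")

```text
time_s: 27.4
tool_pos: [0.579, 0.1657, 0.0469]
tool_rot: [-180.0, -0.1, -170.5]
force: [-4.0, -1.7, 0.4]
grip_width: 0.0438
```

Run:
```python
from h import *
st()
img,d,K,T=cam('wrist'); img2,d2,K2,T2=cam('scene'); cv2.imwrite('pics/w6.png',img[:,:,::-1]); np.savez('w6.npz',d=d,K=K,T=T)
for n,z in(('tray_handle',.075),('spool_1_mid',.06),('tray_bed',.06)):
    for r in pinpoint('wrist',n)[:2]: print(n,r['conf'],np.round(r['uv']),atz(r['uv'],z,K,T).round(4))
vv,uu=np.mgrid[:400,:640]
P=np.stack([(uu-K[0,2])/K[0,0]*d,-(vv-K[1,2])/K[1,1]*d,-d],-1)@T[:3,:3].T+T[:3,3]
ax=np.array([.985,.170]); c=np.array([.570,.165])
for lo,hi,lab in((.084,.096,'flange top'),(.05,.066,'tray front/handle')):
    m=(d>0)&(P[...,2]>lo)&(P[...,2]<hi)&(vv<230)&(abs((P[...,:2]-c)@np.array([-ax[1],ax[0]]))<.03)
    s=((P[m][:,:2]-c)@ax); print(lab,m.sum(),np.percentile(s,[1,5,25,50,75,95,99]).round(4) if m.sum() else '')
```

```text
t 27.4 pos [0.579  0.1657 0.0469] rot [-1.800e+02 -1.000e-01 -1.705e+02] F [-4.  -1.7  0.4] w 0.0438 q [ 23.  31. -52.  99.  27.  63.  61.]
spool_1_mid 0.97 [320. 250.] [0.5732 0.1639 0.06  ]
flange top 6670 [-0.0614 -0.0606 -0.0569 -0.0521 -0.0472 -0.0431 -0.0422]
tray front/handle 149 [-0.1012 -0.0385 -0.0315 -0.025  -0.0168 -0.0107 -0.0091]
```

Request:
drive_tool(moves="-0.001 0 0 0 -0.5; -0.002 0 0 0 -0.5; -0.003 0 0 0 -0.5; -0.003 0 0 0 -0.5; -0.003 0 0 0 -0.5; -0.003 0 0 0 -0.5; -0.003 0 0 0 -0.5; -0.003 0 0 0 -0.5")

```text
time_s: 28.45
tool_pos: [0.5794, 0.1658, 0.0469]
tool_rot: [-179.9, -0.4, -170.5]
force: [-12.0, -4.4, 6.9]
grip_width: 0.0437
```

Request:
drive_tool(moves="0.001 0 0 0 -0.5; 0.003 0 0 0 -0.5; 0.003 0 0 0 -0.2; 0.003 0 0 0 0.2; 0.003 0 0 0 0.5; 0.003 0 0 0 0.5; 0.003 0 0 0 0.5; 0.003 0 0 0 0.5")

```text
time_s: 29.25
tool_pos: [0.5804, 0.1661, 0.0472]
tool_rot: [180.0, 0.0, -170.5]
force: [0.2, 0.2, 0.5]
grip_width: 0.0642
```

Request:
drive_tool(moves="0 0 -0.01 0 0.5; 0 0 -0.03 0 0.5; 0 0 -0.06 0 0.5; 0 0 -0.1 0 0.5; 0 0 -0.14 0 0.5; 0 0 -0.17 0 0.5; -0.02 0 -0.18 0 0.2; -0.03 0 -0.18 0 0")

```text
time_s: 30.05
tool_pos: [0.6117, 0.1713, 0.23]
tool_rot: [180.0, 0.3, -170.6]
force: [-0.1, -0.6, 0.4]
grip_width: 0.0561
```

Run:
```python
from h import *
st()
img,d,K,T=cam('wrist'); cv2.imwrite('pics/w7.png',img[:,:,::-1]); np.savez('w7.npz',d=d,K=K,T=T)
for n,z in(('tray_handle',.075),('spool_1_mid',.06),('tray_bed',.06)):
    for r in pinpoint('wrist',n)[:2]: print(n,r['conf'],np.round(r['uv']),atz(r['uv'],z,K,T).round(4))
vv,uu=np.mgrid[:400,:640]
P=np.stack([(uu-K[0,2])/K[0,0]*d,-(vv-K[1,2])/K[1,1]*d,-d],-1)@T[:3,:3].T+T[:3,3]
ax=np.array([.985,.170]); c=np.array([.570,.165]); S=(P[...,:2]-c)@ax; L=(P[...,:2]-c)@np.array([-ax[1],ax[0]])
for lo,hi,l2,lab in((.082,.1,.03,'flange top'),(.07,.085,.05,'handle'),(.054,.066,.06,'front')):
    m=(d>0)&(P[...,2]>lo)&(P[...,2]<hi)&(abs(L)<l2)&(S<(-.02 if 'fl' in lab else -.09))&(S>-.25)
    print(lab,m.sum(),np.percentile(S[m],[1,5,50,95,99]).round(4) if m.sum() else '',np.median(L[m]).round(4),np.percentile(P[...,2][m],99).round(3))
go((.7005,.087,.2),-170.2)
```

```text
t 30.05 pos [0.6117 0.1713 0.23  ] rot [ 180.     0.3 -170.6] F [-0.1 -0.6  0.4] w 0.0561 q [ 24.  25. -56.  84.  21.  82.  67.]
spool_1_mid 0.85 [318. 137.] [0.5736 0.1616 0.06  ]
spool_1_mid 0.56 [619. 167.] [0.5539 0.4477 0.06  ]
flange top 1369 [-0.0618 -0.0609 -0.0519 -0.0428 -0.0421] -0.0022 0.092
  return _methods._mean(a, axis=axis, dtype=dtype,
  ret = ret.dtype.type(ret / rcount)
Traceback (most recent call last):
IndexError: index -1 is out of bounds for axis 0 with size 0
```

View pics/w7.png

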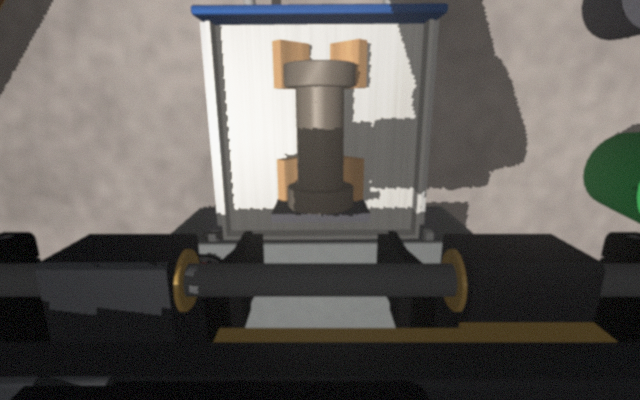

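Wrist view: the spool lies level in both V-block pairs. Its rear flange is at (320,200) against the plate, no boss shows, and the fingers are clear. Next, the key position from depth.

Run:
```python
from h import *
z=np.load('w1.npz'); d,K,T=z['d'],z['K'],z['T']; img=cv2.imread('pics/w1.png')[:,:,::-1].astype(int)
vv,uu=np.mgrid[:400,:640]
P=np.stack([(uu-K[0,2])/K[0,0]*d,-(vv-K[1,2])/K[1,1]*d,-d],-1)@T[:3,:3].T+T[:3,3]
m=(img[...,0]>150)&(img[...,1]<80)&(P[...,2]>.127)&(uu>400); q=P[m]; print(m.sum(),q.mean(0).round(4),q.min(0).round(4),q.max(0).round(4))
Q=np.load('P.npy'); t=cv2.imread('pics/top0.png')[:,:,::-1].astype(int)
m=(t[...,0]>100)&(t[...,1]<70)&(Q[...,2]>.125)&(Q[...,2]<.14)&(uu>260)&(uu<320)&(vv<170); q=Q[m]; print(m.sum(),q.mean(0).round(4),q.min(0).round(4),q.max(0).round(4))
w=np.load('w7.npz'); K,T=w['K'],w['T']
c=np.array([.570,.165]); ax=np.array([.985,.170])
for row in(5,12,20): print('front row',row,((atz((320,row),.06,K,T)[:2]-c)@ax).round(4))
st(); go((.701,.0875,.15),-170.5)
```

```text
142 [0.6707 0.1051 0.1806] [0.592  0.0793 0.1292] [0.7168 0.1347 0.3084]
57 [0.7011 0.0871 0.1339] [0.6885 0.073  0.1268] [0.7149 0.0995 0.1399]
front row 5 -0.1078
front row 12 -0.1024
front row 20 -0.0962
t 30.25 pos [0.6086 0.1708 0.2256] rot [ 180.    -0.2 -170.5] F [-0.4 -0.7 -0.9] w 0.046 q [ 24.  26. -56.  84.  21.  82.  67.]
shift [-0.0777 -0.0974  0.0753] turn -0.01
```

Tray front edge to spool face measures about 47 mm (48 if home, 39 if wrong), so it is home. Pressing the key.

Request:
drive_tool(moves="-0.02 -0.025 0 0 -1; -0.045 -0.056 0 0 -1; -0.0775 -0.0975 0 0 -1; -0.0775 -0.0975 0 0 -1; -0.0775 -0.0975 0.04 0 -1; -0.0775 -0.0975 0.07 0 -1; -0.0775 -0.0975 0.077 0 -1; -0.0775 -0.0975 0.077 0 -1")

```text
time_s: 31.05
tool_pos: [0.7006, 0.0871, 0.1483]
tool_rot: [180.0, -0.2, -170.5]
force: [0.2, -0.4, 0.5]
grip_width: 0.0005
```

Request:
drive_tool(moves="0 0 0.01 0 -1; 0 0 0.015 0 -1; 0 0 0.019 0 -1; 0 0 0.022 0 -1; 0 0 0.025 0 -1; 0 0 0.026 0 -1; 0 0 0.026 0 -1; 0 0 0.026 0 -1")

```text
time_s: 31.85
tool_pos: [0.7023, 0.0875, 0.1248]
tool_rot: [-180.0, 0.1, -170.5]
force: [-1.0, -0.5, 5.1]
grip_width: 0.0004
```

Request:
drive_tool(moves="0 0 0.001 0 -1; 0 0 0.002 0 -1; 0 0 0.002 0 -1; 0 0 0.002 0 -1; 0 0 0.002 0 -1; 0 0 0.002 0 -1; 0 0 0.002 0 -1; 0 0 0.002 0 -1")

```text
time_s: 32.65
tool_pos: [0.7025, 0.0875, 0.1243]
tool_rot: [-180.0, 0.1, -170.6]
force: [-3.1, -1.6, 10.7]
grip_width: 0.0005
```

Key is at the bottom. I'll rise, clear the cabinet and wait for the glide.

Request:
drive_tool(moves="0 0 -0.005 0 -1; 0 0 -0.03 0 -1; 0 0 -0.07 0 -1; 0 0 -0.11 0 -1; 0 -0.03 -0.13 0 -1; 0.02 -0.07 -0.13 0 -1; 0.04 -0.12 -0.13 0 -1; 0.06 -0.16 -0.13 0 -1")

```text
time_s: 33.45
tool_pos: [0.6689, -0.0821, 0.2515]
tool_rot: [-180.0, 0.0, -170.5]
force: [0.2, -0.7, 0.3]
grip_width: 0.0005
```

Request:
drive_tool(moves="0 0 0 0 -1; 0 0 0 0 -1; 0 0 0 0 -1; 0 0 0 0 -1; 0 0 0 0 -1; 0 0 0 0 -1; 0 0 0 0 -1; 0 0 0 0 -1")

```text
time_s: 34.25
tool_pos: [0.6692, -0.08, 0.252]
tool_rot: [-180.0, -0.0, -170.5]
force: [0.0, 0.9, 0.3]
grip_width: 0.0005
```

Request:
drive_tool(moves="0 0 0 0 -1; 0 0 0 0 -1; 0 0 0 0 -1; 0 0 0 0 -1; 0 0 0 0 -1; 0 0 0 0 -1; 0 0 0 0 -1; 0 0 0 0 -1")

```text
time_s: 35.05
tool_pos: [0.6691, -0.0803, 0.252]
tool_rot: [-180.0, -0.0, -170.5]
force: [-0.5, 0.1, 0.2]
grip_width: 0.0008
```

Request:
drive_tool(moves="0 0 0 0 -1; 0 0 0 0 -1; 0 0 0 0 -1; 0 0 0 0 -1; 0 0 0 0 -1; 0 0 0 0 -1; 0 0 0 0 -1; 0 0 0 0 -1")

```text
time_s: 35.85
tool_pos: [0.6692, -0.0803, 0.252]
tool_rot: [-180.0, -0.0, -170.5]
force: [0.5, 0.5, -0.6]
grip_width: 0.0006
```

Run:
```python
from h import *
st()
img,d,K,T=cam('top')
for n,z in(('tray_handle',.075),('spool_1_mid',.085)):
    for r in pinpoint('top',n)[:4]: print(n,r['conf'],np.round(r['uv']),atz(r['uv'],z,K,T).round(4))
cv2.imwrite('pics/t8.png',cv2.resize(img[60:240,180:420],None,fx=3,fy=3)[:,:,::-1])
```

```text
t 35.85 pos [ 0.6692 -0.0803  0.252 ] rot [-180.    -0.  -170.5] F [ 0.5  0.5 -0.6] w 0.0006 q [ 40.  29. -53.  75.  23.  86.  89.]
tray_handle 0.71 [258. 184.] [0.5943 0.1871 0.075 ]
spool_1_mid 0.8 [442. 285.] [ 0.2728 -0.4258  0.085 ]
```

View pics/t8.png

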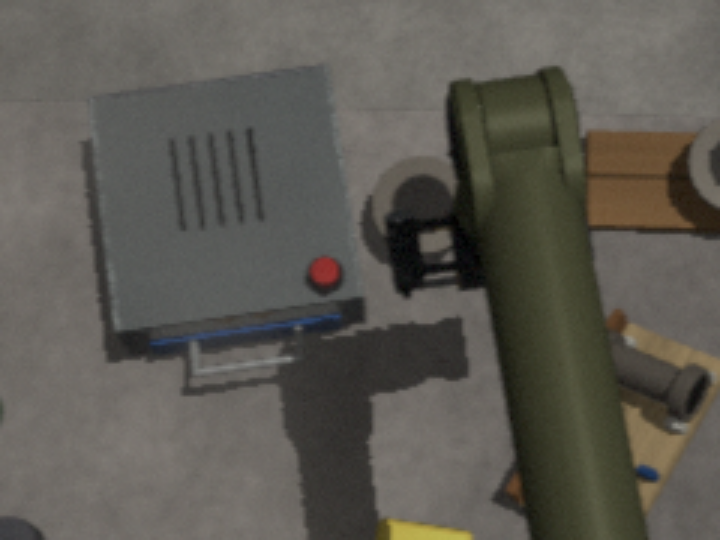

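The tray is back at its starting pixels (handle (258,184), against (258,185) at the start) and the other spool is still in the white lane. I'll let it settle a little, then hand in.

Request:
drive_tool(moves="0 0 0 0 -1; 0 0 0 0 -1; 0 0 0 0 -1; 0 0 0 0 -1; 0 0 0 0 -1; 0 0 0 0 -1; 0 0 0 0 -1; 0 0 0 0 -1")

```text
time_s: 36.8
tool_pos: [0.6692, -0.0803, 0.252]
tool_rot: [-180.0, -0.0, -170.5]
force: [-0.8, 0.2, -1.2]
grip_width: 0.0011
```

Request:
drive_tool(moves="0 0 0 0 -1; 0 0 0 0 -1; 0 0 0 0 -1; 0 0 0 0 -1; 0 0 0 0 -1; 0 0 0 0 -1; 0 0 0 0 -1; 0 0 0 0 -1")

```text
time_s: 37.6
tool_pos: [0.6691, -0.0803, 0.252]
tool_rot: [-180.0, -0.0, -170.5]
force: [0.5, -0.5, 1.1]
grip_width: 0.0006
```

Run:
```python
from h import *
img,d,K,T=cam('top'); print([ (r['conf'],np.round(r['uv'],1)) for r in pinpoint('top','tray_handle')]); st(); print(sign_off())
```

```text
[(0.86, array([258.8, 184.6]))]
t 37.7 pos [ 0.6692 -0.0803  0.252 ] rot [-180.    -0.  -170.5] F [ 0.9 -0.5 -0.1] w 0.0005 q [ 40.  29. -53.  75.  23.  86.  89.]
the job is handed in; nothing more can be done
None
```

I finished the job and handed it in at 37.7 s; the sign-off gave no verdict. The spool from the blue lane was slid onto the boss, and the tray then glided home with it.

- **Tray:** I pulled it out to its latch. It stayed out, by the camera, after I let go of the handle.
- **Feeling the socket:** the probe went about 10 mm deeper into the upper end than a 3 mm recess would allow, so I turned that end to the boss.
- **Laying and sliding:** I lowered the spool into the V blocks and slid it until it stopped against about 12 N. The tray front to spool face then measured about 47 mm; it should be 48 mm when home, or 39 mm with the wrong end in.
- **Release:** I held the key at the bottom for over half a second. The handle is now back within a pixel of where it started, the other spool is still in the white lane, and the arm touches nothing.

**Disagreements and gaps:** the spool's position came out about 3 mm beyond my first estimate of the bed, which is within calibration error. With the tray shut, the spool could no longer be seen, so its final seating is inferred from the checks made before the release.

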